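# Gauge a locating pin in a hole gauge plate

## Robot

A 7-joint arm with a two-finger parallel gripper is mounted at the origin on a cart in front of the work surface, level with it; the furniture and walls round the work are solid. World frame = base frame: x ahead of the robot, y to its left, z up, the work surface at z = 0. Lengths are in m, angles in rad, forces in N, time in s.
With the tool pointing down it reaches from about 0.425 to 0.875 m from the base axis. Payload 4.7 kg.
Tool frame: the origin (TCP) lies midway between the tips of the shut fingers; the grasp point (between the pads) lies 19 mm behind it; z points along the fingers, y is the line along which they close (so a half turn about z gives the same grasp; the last joint's range is limited). The gripper opens to 87 mm and grips with 3 to 60 N. Pads are 19 mm wide; open, the fingers measure 117 mm over their backs; the gripper's body (75 mm by 190 mm) begins 51 mm behind the grasp point.
Start: joints at [1.245, 0.321, -0.07, 1.45, 0.023, 1.371, -0.057], TCP at [0.217, -0.613, 0.223] pointing down, gripper open.
Joint ranges: [-2.86, 2.86], [-0.3, 2.09], [-1.38, 1.24], [0.06, 2.45], [-1.56, 4.7], [0.09, 2.05], [-2.69, 2.69]. Speed limits (rad/s): [2.57, 2.57, 3.14, 3.14, 3.14, 3.14, 3.14].

## Interface

Orientations are given as a rotation vector (axis times angle).
In Python, from bench import ctrl, get_image, calibration gives the robot as it stands.
- The arm moves only by the tool apply_moves, never from a script. Its arguments are lists of equal length, an entry for each row: "dp": the shift along the tool's x, y, z in m, a list of three; "twist": the turn, a rotation vector about the tool's x, y, z in rad, a list of three; "fingers": the closure, from 0 (fully open) to 1 (shut). In form: {"dp": [[dx, dy, dz], ...], "twist": [[ax, ay, az], ...], "fingers": [fingers, ...]}. A call has 1 to 10 rows; each row shifts and turns the commanded pose from where the row before left it, along the tool's axes as they then stand; what a row does not reach is not made up. A row lasts 1/10 s, in which the tool goes at most 50 mm and 8.59 degrees, less where a joint would pass 70% of its speed; a pose out of reach is approached as far as the arm can. A call is refused whole if a number of a shift passes 0.05 or a number of a turn 0.15, either way. A call with a gripper value outside its range is refused whole. The fingers move at their own pace and stop on an object; "newtons" is the grip in N (left out, the last holds). Time passes only in rows, so rows that do not move let the fingers close. It gives the time, the measured TCP pose, the force, the opening and the grip force at its end, in the units of the state.
- ctrl.get_state(): the state, without advancing time (a new reading comes with each control period).
- get_image(name): name is "side" or "top"; returns the picture (420x560x3 uint8, red, green, blue); there is no depth.
- calibration(name): a dict with "fx", "fy", "cx", "cy" (pixels), "k1" (the pictures are not rectified: a ray, as slopes to the right and down, at radius r is drawn at 1 + k1 r^2 times it, then the intrinsics apply), "eye" and "attitude" of the camera in the world. Camera axes: x right, y up, looking along -z (the intrinsics and any distortion apply to the point x, -y, -z); pixel columns grow to the right and rows downward; lengths in m; the calibration is good to about 2 mm. A picture is of the moment at which its call begins. calibration takes no time and is no camera call.
- ctrl.close_job(): hands the job in; it is judged then, once.
The state is a dict: "time": time; "joint_positions": joint angles; "qd": joint speeds; "joint_torque": joint torques, N m; "position": TCP position; "tool_rot": TCP orientation; "ft_force": force on the tool from outside, world axes, zero at the start; "torque": the same for the moment, N m; "grip_width": opening from 0.0 (shut) to 1.0 (fully open); "grip_force": force on a finger pad.
Only numpy, scipy, OpenCV 4.12 (cv2) and the standard library are available. Lean on these libraries where they do the work, as an engineer would, in place of code of your own. Each camera call takes 0.05 s, during which the arm holds its last target. There are 200 camera calls.

## Task

Find out the size of the locating pin that stands alone in the single-socket stand, using the hole gauge plate: try it first in the largest hole, at least a centimetre deep, then work down to smaller holes, pressing lightly at each and never forcing it, until you come to the hole just too small for it and feel that one stop it. Then put the pin down through the smallest hole that takes it, upright with its shoulder fully home on the plate, and leave it there; leave the spare pins in the rack and the other things on the bench alone.

Things in the scene. Friction and masses are not known exactly. Their poses are not given: they have to be found in the camera images.
- gauge_plate: metal plate 56 x 190 x 15 mm, top 60 mm above the bench, open beneath. Through holes in a row along its y: hole1 (21 mm bore) at y +60 mm, hole2 (17) at +20, hole3 (13) at -20, hole4 (9) at -60. Rubber springs under its ends: it gives 1 mm straight down per 4 N and comes back. Origin: centre of its underside, z up
- hole1 (a point): largest hole of the gauge plate: round through hole of 21 mm bore, mouth edge broken by 0.8 mm; the point is the centre of the mouth on the plate's top face, z up, y along the row of holes towards hole1
- hole2 (a point): second hole of the gauge plate: round through hole of 17 mm bore, mouth edge broken by 0.8 mm; the point is the centre of the mouth on the plate's top face, z up, y along the row of holes towards hole1
- hole3 (a point): third hole of the gauge plate: round through hole of 13 mm bore, mouth edge broken by 0.8 mm; the point is the centre of the mouth on the plate's top face, z up, y along the row of holes towards hole1
- hole4 (a point): smallest hole of the gauge plate: round through hole of 9 mm bore, mouth edge broken by 0.8 mm; the point is the centre of the mouth on the plate's top face, z up, y along the row of holes towards hole1
- pin_a: loose upright steel pin, 77 mm tall: plain shaft 40 mm long, foot edge broken 0.7 mm; then a shoulder 34 mm dia x 5 mm; then a round grip 22 mm dia x 32 mm. 0.09 kg. Origin at the centre of the foot, z up the shaft. Shaft is 20, 16 or 12 mm dia, one pin of each; which is which is not told. Any one of the three may stand in the single stand, the other two in the rack
- pin_b: loose upright steel pin, 77 mm tall: plain shaft 40 mm long, foot edge broken 0.7 mm; then a shoulder 34 mm dia x 5 mm; then a round grip 22 mm dia x 32 mm. 0.09 kg. Origin at the centre of the foot, z up the shaft. Shaft is 20, 16 or 12 mm dia, one pin of each; which is which is not told. Any one of the three may stand in the single stand, the other two in the rack
- pin_c: loose upright steel pin, 77 mm tall: plain shaft 40 mm long, foot edge broken 0.7 mm; then a shoulder 34 mm dia x 5 mm; then a round grip 22 mm dia x 32 mm. 0.09 kg. Origin at the centre of the foot, z up the shaft. Shaft is 20, 16 or 12 mm dia, one pin of each; which is which is not told. Any one of the three may stand in the single stand, the other two in the rack
- pin_a_shoulder (a point): centre of the underside of pin_a's shoulder, 40 mm above its foot
- pin_b_shoulder (a point): centre of the underside of pin_b's shoulder, 40 mm above its foot
- pin_c_shoulder (a point): centre of the underside of pin_c's shoulder, 40 mm above its foot
- stand_socket (a point): centre of the mouth of the only socket of the single stand, a fixed grey plastic block 50 x 50 x 48 mm; the pin to be gauged stands here; socket bore 22 mm, 44 mm deep, mouth 48 mm above the bench; a pin's shoulder rests on the mouth
- rack_socket1 (a point): centre of the mouth of one of the two sockets of the spare rack, a fixed grey plastic block 46 x 110 x 48 mm; a spare pin stands here; socket bore 22 mm, 44 mm deep, mouth 48 mm above the bench; a pin's shoulder rests on the mouth
- rack_socket2 (a point): centre of the mouth of the other socket of the spare rack, 60 mm from the first; a spare pin stands here; socket bore 22 mm, 44 mm deep, mouth 48 mm above the bench; a pin's shoulder rests on the mouth
- gear: loose steel spur gear lying flat, 52 mm dia x 16 mm, a bystander; origin under its centre
- bearing: loose ball bearing lying flat, 52 mm dia x 15 mm, a bystander; origin under its centre

How it is judged:
By the outcome, as a careful person would: the job done as asked, in the order asked, and still so for the second after the job is handed in, with the robot touching nothing.
It also fails if it takes over 72 s, if anything falls off the work surface, if the arm or the gripper's body presses on something with over 40 N, if the wrist force passes 120 N, or if a joint passes its speed limit or range.

## Working session

There is one attempt and no reset: what is moved stays moved. The work goes in short steps, Python scripts to look and compute and a tool call to move; the robot and the scene stay as the last step left them, time stands still between calls to the robot, and variables do not carry over. Pictures are saved under pics/ and viewed, at most 10 in all, crops included, and the job is handed in when it is done.

Besides the shell and the picture viewer there is one more tool, called after "Call:" in YAML: its name, and indented under it one key for each argument. apply_moves: Moves the arm, as the interface text tells. Its arguments: {"type":"object","properties":{"dp":{"type":"array"},"twist":{"type":"array"},"fingers":{"type":"array"},"newtons":{"type":"number"}},"required":["dp","twist","fingers"]}

```bash
ls; mkdir -p pics; python3 - <<'E'
from bench import ctrl,get_image,calibration
import cv2
for n in("top","side"):
    cv2.imwrite(f"pics/{n}0.png",cv2.cvtColor(get_image(n),cv2.COLOR_RGB2BGR)); print(n,calibration(n))
print(ctrl.get_state())
E
```

```text
pics
top {'fx': 510.76311647078813, 'fy': 510.76311647078813, 'cx': 277.04306434605763, 'cy': 208.3507308788456, 'k1': 0.0004239199176057774, 'eye': array([ 0.41594267, -0.20665759,  0.90887303]), 'attitude': array([ 0.0364034 , -0.07114768, -1.55788566])}
side {'fx': 462.6457036357151, 'fy': 462.6457036357151, 'cx': 284.4265559715677, 'cy': 212.28605711922404, 'k1': -0.05008921234016867, 'eye': array([0.2236854 , 0.53140649, 0.41252155]), 'attitude': array([ 0.26941954, -1.60888077, -2.40281105])}
{'time': 0.1, 'joint_positions': array([ 1.2450744 ,  0.32174405, -0.07007326,  1.45154785,  0.02261139,
        1.37079041, -0.05690454]), 'qd': array([ 1.03349452e-04, -1.78018924e-03, -1.76034675e-03, -3.09801134e-03,
       -3.94327679e-04,  9.63604456e-05,  7.70687306e-04]), 'joint_torque': array([ 3.99181072e-04, -4.92568767e+01, -4.05565482e-01, -3.13396204e+01,
       -6.40170439e-02,  3.94791516e-02,  4.07672189e-05]), 'position': array([ 0.21643801, -0.61238711,  0.22157651]), 'tool_rot': array([-3.09471598e+00, -5.30968716e-01,  6.17397660e-04]), 'ft_force': array([ 0.42415243, -0.30228941, -0.10434391]), 'torque': array([ 0.02576554, -0.00149412, -0.01194344]), 'grip_force': 0.0, 'grip_width': 1.0019026565968177}
```

View pics/top0.png

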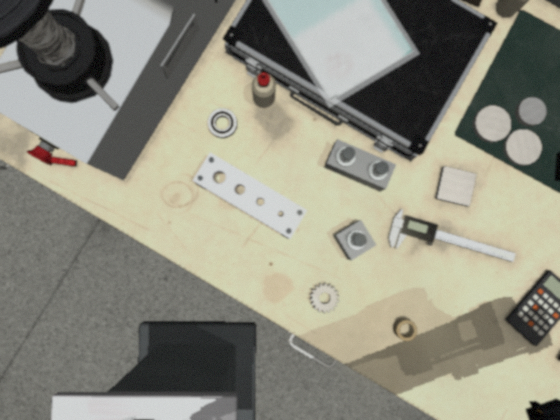

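View pics/side0.png

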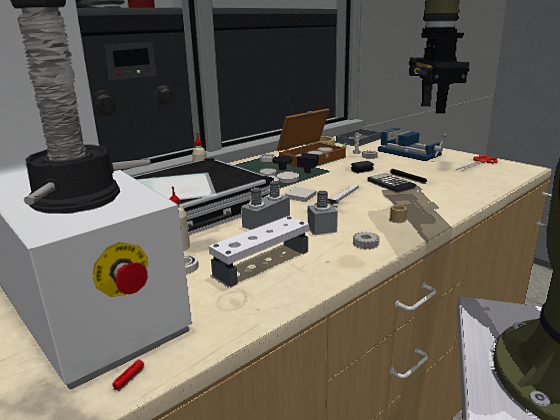

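Top view: plate holes are near (219,177), (240,188), (260,201), (281,213). The stand pin is near (356,240), the rack pins near (347,155) and (376,166), and the gear near (323,297). Next I'll enlarge both views.

```bash
python3 - <<'E'
import cv2
a=cv2.imread("pics/top0.png")[145:265,190:390]; cv2.imwrite("pics/tc.png",cv2.resize(a,None,fx=4,fy=4,interpolation=cv2.INTER_CUBIC))
a=cv2.imread("pics/side0.png")[170:290,180:380]; cv2.imwrite("pics/sc.png",cv2.resize(a,None,fx=4,fy=4,interpolation=cv2.INTER_CUBIC))
E
```

```text
(no output)
```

View pics/tc.png

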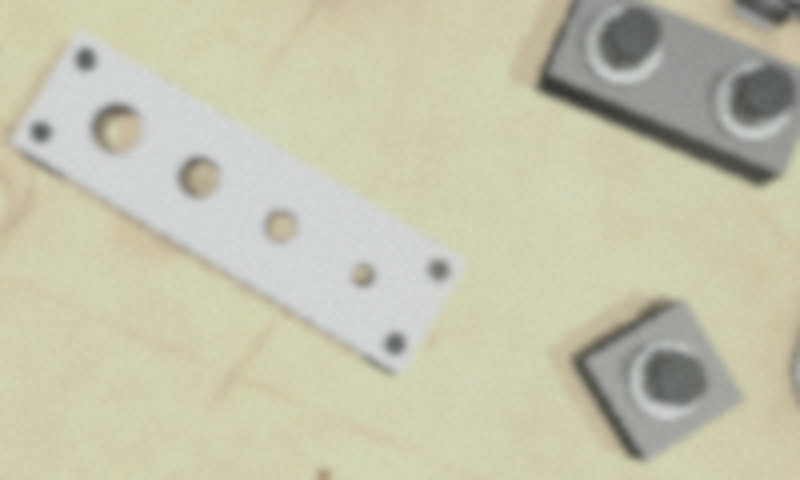

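View pics/sc.png

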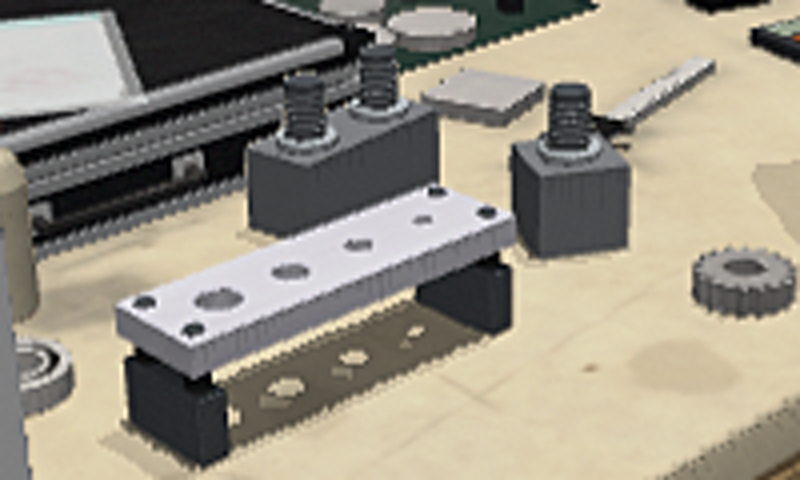

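The enlarged top crop gives holes at crop positions (117,129), (199,177), (281,226), (362,274), the stand-pin shoulder at about (669,380) and its grip top at about (676,377). In the side crop the holes are at (219,299), (291,271), (358,245), (423,220), with the pin grip top at (571,90) and the shoulder at (569,148).

```bash
cat > h.py <<'E'
import numpy as np
from scipy.spatial.transform import Rotation as R
from bench import ctrl,get_image,calibration
def ray(n,u,v):
    c=calibration(n); d=np.array([(u-c['cx'])/c['fx'],(v-c['cy'])/c['fy']]); s=d.copy()
    for _ in range(20): s=d/(1+c['k1']*(s@s))
    return c['eye'],R.from_rotvec(c['attitude']).apply([s[0],-s[1],-1])
def hit(n,u,v,z):
    e,d=ray(n,u,v); return (e+d*(z-e[2])/d[2])[:2]
def proj(n,P):
    c=calibration(n); q=R.from_rotvec(c['attitude']).inv().apply(np.asarray(P)-c['eye'])
    s=np.array([q[0]/-q[2],-q[1]/-q[2]]); s=s*(1+c['k1']*(s@s)); return c['fx']*s[0]+c['cx'],c['fy']*s[1]+c['cy']
def tc(x,y): return (x+.5)/4-.5+190,(y+.5)/4-.5+145
def sc(x,y): return (x+.5)/4-.5+180,(y+.5)/4-.5+170
E
python3 - <<'E'
from h import *
np.set_printoptions(precision=4,suppress=True)
T=[(117,129),(199,177),(281,226),(362,274)];S=[(219,299),(291,271),(358,245),(423,220)]
for n,f,L in(("top",tc,T),("side",sc,S)):
    p=np.array([hit(n,*f(*q),.06) for q in L]); m=p.mean(0); d=p[0]-p[3]; print(n,p.tolist(),m,np.hypot(*d),np.degrees(np.arctan2(d[1],d[0])))
for q in [(86,59),(40,131),(439,269),(395,343)]: print(hit("top",*tc(*q),.06))
print("pin top",hit("top",*tc(676,377),.085),"sh",hit("top",*tc(669,380),.053),"block",hit("top",*tc(661.5,379),.048))
print("side",hit("side",*sc(571,90),.085),hit("side",*sc(569,148),.053))
for q in [(632,36),(625,46),(766,94),(757,102)]: print("rack",hit("top",*tc(*q),.07))
print([hit("top",*tc(*q),.048) for q in [(682,300),(745,398),(643,460),(576,357)]])
s=ctrl.get_state();print(R.from_rotvec(s['tool_rot']).as_matrix(),s['position'])
E
```

```text
top [[0.5257741075008336, -0.12744089446857243], [0.5061208832285599, -0.16193526166990824], [0.48607710659140746, -0.19638716201820436], [0.4664745113425429, -0.23036739610798765]] [ 0.4961 -0.179 ] 0.11878681258567768 60.05223472467251
side [[0.527090068615846, -0.12943880296984178], [0.5069053180705158, -0.16403762826354318], [0.48696299734829007, -0.1981149723551261], [0.4663856860092891, -0.23288101478328604]] [ 0.4968 -0.1811] 0.11993878960745231 59.593738213201554
[ 0.555  -0.1139]
[ 0.5245 -0.0954]
[ 0.469  -0.2624]
[ 0.4379 -0.2444]
pin top [ 0.4249 -0.3571] sh [ 0.424  -0.3599] block [ 0.4244 -0.3577]
side [ 0.4238 -0.359 ] [ 0.4243 -0.3575]
rack [ 0.5665 -0.3414]
rack [ 0.5622 -0.3384]
rack [ 0.543  -0.3973]
rack [ 0.5396 -0.3935]
[array([ 0.4579, -0.3663]), array([ 0.4168, -0.3931]), array([ 0.3903, -0.3499]), array([ 0.4333, -0.3214])]
[[ 0.9428  0.3333 -0.0007]
 [ 0.3333 -0.9428  0.0016]
 [-0.0001 -0.0017 -1.    ]] [ 0.2164 -0.6124  0.2216]
```

Call:
apply_moves:
  dp:
    - [0.028, -0.017, 0.0]
    - [0.028, -0.017, 0.0]
    - [0.028, -0.017, 0.0]
    - [0.028, -0.017, 0.0]
    - [0.028, -0.017, 0.0]
    - [0.028, -0.017, 0.01]
    - [0.028, -0.017, 0.02]
    - [0.028, -0.017, 0.02]
    - [0.028, -0.017, 0.02]
    - [0.028, -0.017, 0.02]
  twist:
    - [0, 0, 0]
    - [0, 0, 0]
    - [0, 0, 0]
    - [0, 0, 0]
    - [0, 0, 0]
    - [0, 0, 0]
    - [0, 0, 0]
    - [0, 0, 0]
    - [0, 0, 0]
    - [0, 0, 0]
  fingers: [0, 0, 0, 0, 0, 0, 0, 0, 0, 0]
  newtons: 25

```text
time: 1.1
position: [0.4243, -0.358, 0.1315]
tool_rot: [-3.096, -0.531, 0.001]
ft_force: [0.9, 0.0, 0.8]
grip_width: 0.998
grip_force: 0.0
```

Call:
apply_moves:
  dp:
    - [0, 0, 0]
    - [0, 0, 0]
    - [0, 0, 0]
  twist:
    - [0, 0, 0]
    - [0, 0, 0]
    - [0, 0, 0]
  fingers: [0, 0, 0]

```text
time: 1.4
position: [0.4233, -0.3605, 0.1329]
tool_rot: [3.096, 0.529, -0.0]
ft_force: [-0.0, -1.0, 0.1]
grip_width: 0.998
grip_force: 0.0
```

```bash
python3 - <<'E'
from h import *
import cv2
np.set_printoptions(precision=4,suppress=True)
a=get_image("top");
for i in range(4): print(ctrl.get_state()['position']); b=get_image("side")
s=ctrl.get_state();print(s['position'],R.from_rotvec(s['tool_rot']).as_matrix())
print(proj("top",s['position']),proj("side",s['position']))
A=cv2.resize(a[170:290,290:420],None,fx=4.5,fy=4.5,interpolation=cv2.INTER_CUBIC)[:,:400]
B=cv2.resize(b[130:250,280:380],None,fx=4,fy=4.5,interpolation=cv2.INTER_CUBIC)
cv2.imwrite("pics/ab1.png",cv2.cvtColor(np.hstack([A,B]),cv2.COLOR_RGB2BGR))
E
```

```text
[ 0.4233 -0.3608  0.1331]
[ 0.4233 -0.3609  0.1332]
[ 0.4234 -0.3607  0.1332]
[ 0.4235 -0.3605  0.1331]
[ 0.4235 -0.3603  0.133 ] [[ 0.9434  0.3317  0.0005]
 [ 0.3317 -0.9434 -0.0008]
 [ 0.0002  0.0009 -1.    ]]
(np.float64(366.4544417034749), np.float64(239.5204926589352)) (np.float64(322.8655618271728), np.float64(169.8984247666868))
```

View pics/ab1.png

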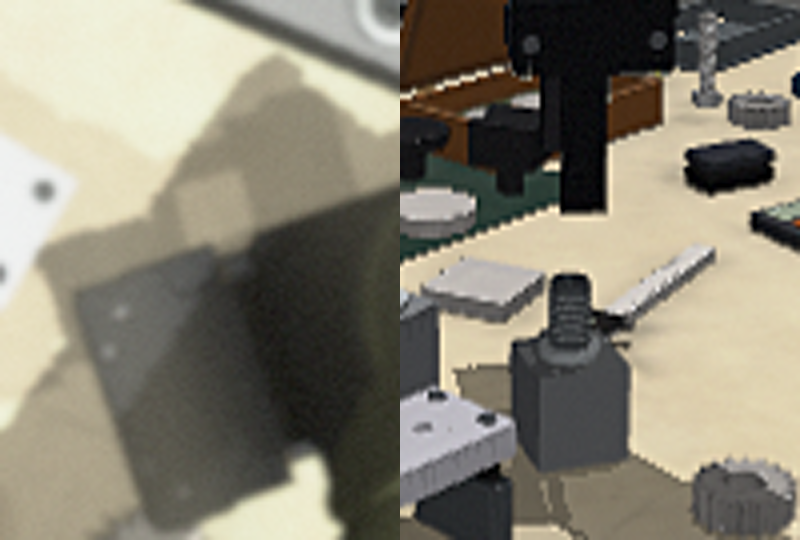

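The side crop shows the near finger above and slightly right of the pin, with its tip bottom centred at crop (585,213). The pin grip is upright and centred at crop column 571. I'll check the side calibration against the known finger position.

```bash
python3 - <<'E'
from h import *
p=np.array([.4234,-.3605,.1331]); y=np.array([.3325,-.943,0]);x=np.array([.943,.3325,0])
for o in(.0435,.051,.0585): 
  q=[proj("side",p-y*o+x*w) for w in(-.0095,0,.0095)]; print(o,[( (u-280)*4+400,(v-130)*4.5) for u,v in q])
for P in([.4243,-.3583,.085],[.4243,-.3583,.053],[.4234,-.3605,.085]): u,v=proj("side",P);print((u-280)*4+400,(v-130)*4.5)
E
```

```text
0.0435 [(np.float64(601.355508193825), np.float64(207.61936818792742)), (np.float64(582.1044345172747), np.float64(208.29725735480426)), (np.float64(562.8367240408577), np.float64(208.9774387855665))]
0.051 [(np.float64(603.3634110977932), np.float64(212.8876254444175)), (np.float64(583.9648738310318), np.float64(213.57265684714105)), (np.float64(564.5493846806253), np.float64(214.2599602194308))]
0.0585 [(np.float64(605.402357115509), np.float64(218.2378347119341)), (np.float64(585.8540988126529), np.float64(218.93015987432764)), (np.float64(566.2885648484857), np.float64(219.62473494291416))]
568.3172022179231 280.00170620481026
567.7445031071047 344.2035676946376
570.9424736405115 278.6040259912497
```

Call:
apply_moves:
  dp:
    - [0.001, -0.0013, 0.02]
    - [0, 0, 0.025]
    - [0, 0, 0.02]
    - [0, 0, 0.0105]
    - [0, 0, 0]
    - [0, 0, 0]
    - [0, 0, 0]
  twist:
    - [0, 0, 0]
    - [0, 0, 0]
    - [0, 0, 0]
    - [0, 0, 0]
    - [0, 0, 0]
    - [0, 0, 0]
    - [0, 0, 0]
  fingers: [0, 0, 0, 0, 0, 0, 0]

```text
time: 2.35
position: [0.4253, -0.3584, 0.0584]
tool_rot: [3.095, 0.531, 0.002]
ft_force: [0.3, -0.2, 0.2]
grip_width: 0.995
grip_force: 0.0
```

Call:
apply_moves:
  dp:
    - [0, 0, 0]
    - [0, 0, 0]
    - [0, 0, 0]
    - [0, 0, 0]
    - [0, 0, 0]
    - [0, 0, 0]
    - [0, 0, 0]
    - [0, 0, 0]
    - [0, 0, 0]
    - [0, 0, 0]
  twist:
    - [0, 0, 0]
    - [0, 0, 0]
    - [0, 0, 0]
    - [0, 0, 0]
    - [0, 0, 0]
    - [0, 0, 0]
    - [0, 0, 0]
    - [0, 0, 0]
    - [0, 0, 0]
    - [0, 0, 0]
  fingers: [1, 1, 1, 1, 1, 1, 1, 1, 1, 1]
  newtons: 30

```text
time: 3.35
position: [0.4245, -0.3578, 0.057]
tool_rot: [3.096, 0.531, 0.0]
ft_force: [-0.8, -0.9, -1.0]
grip_width: 0.239
grip_force: 30.0
```

Call:
apply_moves:
  dp:
    - [0, 0, -0.01]
    - [0, 0, -0.02]
    - [0, 0, -0.02]
    - [0, 0, -0.02]
    - [0, 0, -0.02]
    - [0, 0, 0]
    - [0, 0, 0]
    - [0, 0, 0]
  twist:
    - [0, 0, 0]
    - [0, 0, 0]
    - [0, 0, 0]
    - [0, 0, 0]
    - [0, 0, 0]
    - [0, 0, 0]
    - [0, 0, 0]
    - [0, 0, 0]
  fingers: [1, 1, 1, 1, 1, 1, 1, 1]

```text
time: 4.15
position: [0.4237, -0.3571, 0.1458]
tool_rot: [-3.095, -0.531, 0.002]
ft_force: [-0.3, 0.4, -2.3]
grip_width: 0.243
grip_force: 30.0
```

```bash
python3 - <<'E'
from h import *
import cv2
b=get_image("side"); s=ctrl.get_state(); p=s['position']; print(p,s['tool_rot'],s['ft_force'])
print([((u-290)*6,(v-90)*6) for u,v in [proj("side",p+[0,0,z]) for z in(-.0495,-.0095,-.0045)]])
cv2.imwrite("pics/b2.png",cv2.cvtColor(cv2.resize(b[90:190,290:370],None,fx=6,fy=6,interpolation=cv2.INTER_CUBIC),cv2.COLOR_RGB2BGR))
E
```

```text
[ 0.42370069 -0.35709318  0.14568748] [-3.09452760e+00 -5.30930870e-01  2.43124369e-03] [ 0.64988814  0.26382212 -0.84016219]
[(np.float64(193.68912392326376), np.float64(584.1547384685064)), (np.float64(194.77697428143563), np.float64(473.0637728279002)), (np.float64(194.912722323264), np.float64(458.93484681851277))]
```

View pics/b2.png

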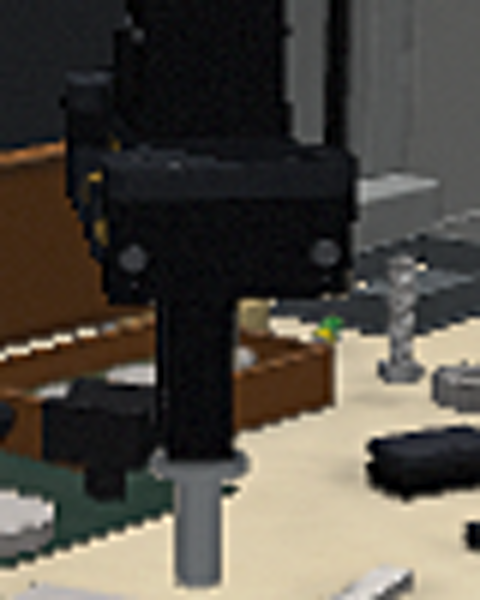

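The pin hangs upright from the gripper: shaft axis at crop column 199, foot at row 583, shoulder at row 465. That puts it about 1.2 mm toward tool −x from the TCP. Next I move it over hole1.

Call:
apply_moves:
  dp:
    - [0.0218, -0.0227, 0]
    - [0.0218, -0.0227, 0]
    - [0.0218, -0.0227, 0]
    - [0.0218, -0.0227, 0]
    - [0.0218, -0.0227, 0]
    - [0.0218, -0.0227, 0]
    - [0.0218, -0.0227, 0.01]
    - [0.0218, -0.0223, 0.01]
    - [0, 0, 0]
    - [0, 0, 0]
  twist:
    - [0, 0, 0]
    - [0, 0, 0]
    - [0, 0, 0]
    - [0, 0, 0]
    - [0, 0, 0]
    - [0, 0, 0]
    - [0, 0, 0]
    - [0, 0, 0]
    - [0, 0, 0]
    - [0, 0, 0]
  fingers: [1, 1, 1, 1, 1, 1, 1, 1, 1, 1]

```text
time: 5.2
position: [0.5279, -0.128, 0.1258]
tool_rot: [-3.095, -0.534, 0.003]
ft_force: [-0.6, 0.1, -1.3]
grip_width: 0.246
grip_force: 30.0
```

Call:
apply_moves:
  dp:
    - [0, 0, 0]
    - [0, 0, 0]
    - [0, 0, 0]
  twist:
    - [0, 0, 0]
    - [0, 0, 0]
    - [0, 0, 0]
  fingers: [1, 1, 1]

```text
time: 5.5
position: [0.5283, -0.13, 0.1272]
tool_rot: [3.096, 0.528, 0.0]
ft_force: [-0.4, 0.3, -1.3]
grip_width: 0.247
grip_force: 30.0
```

```bash
cat > look.py <<'E'
from h import *
import cv2,sys
np.set_printoptions(precision=4,suppress=True)
b=get_image("side"); P=[];F=[]
for i in range(6):
    s=ctrl.get_state(); P.append(s['position']);F.append(s['ft_force']); get_image("side")
p=np.mean(P,0); print(p,P[-1],np.mean(F,0),s['tool_rot'],s['torque'])
pin=p+np.array([-.0011,-.0004,-.0495])
u0,v0=190,170
print([(round((u-u0)*6,1),round((v-v0)*6,1)) for u,v in [proj("side",pin+[0,0,z]) for z in(0,.04)]])
c=np.array([.4966,-.1803]);d=np.array([.503,.864])
print([(round((u-u0)*6,1),round((v-v0)*6,1)) for u,v in [proj("side",[*(c+d*t),.06]) for t in(.06,.02,-.02,-.06)]])
cv2.imwrite(sys.argv[1],cv2.cvtColor(cv2.resize(b[v0:v0+90,u0:u0+120],None,fx=6,fy=6,interpolation=cv2.INTER_CUBIC),cv2.COLOR_RGB2BGR))
E
python3 look.py pics/b3.png
```

```text
[ 0.5284 -0.1293  0.1272] [ 0.5285 -0.1289  0.1271] [-0.158   0.0822 -1.1614] [3.0962 0.5308 0.0001] [ 0.0106  0.0093 -0.0323]
[(np.float64(262.0), np.float64(390.4)), (np.float64(253.1), np.float64(261.3))]
[(np.float64(265.9), np.float64(447.8)), (np.float64(373.8), np.float64(405.8)), (np.float64(475.5), np.float64(366.1)), (np.float64(571.5), np.float64(328.7))]
```

View pics/b3.png

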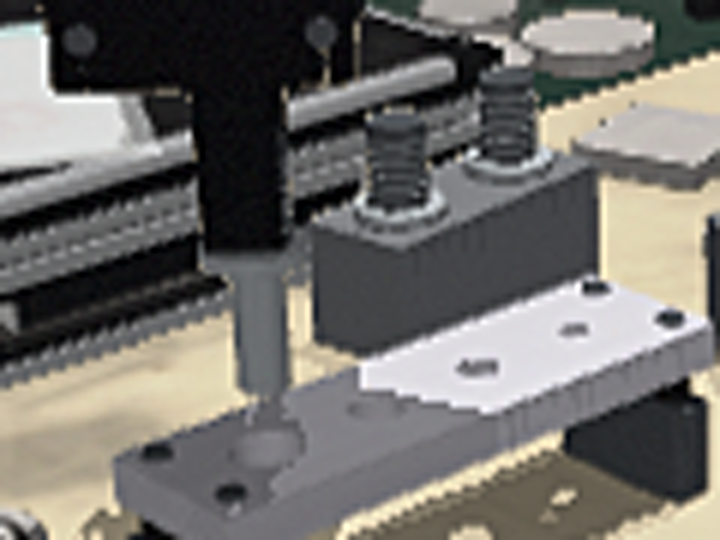

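The foot is at crop (263,393), directly above hole1 at (267,447). Holes 2, 3 and 4 appear at (377,405), (478,366) and (575,329). The alignment is good, so I descend gently.

Call:
apply_moves:
  dp:
    - [0, -0.0013, 0.004]
    - [0, 0, 0.005]
    - [0, 0, 0.004]
    - [0, 0, 0.003]
    - [0, 0, 0.003]
    - [0, 0, 0.003]
    - [0, 0, 0]
    - [0, 0, 0]
  twist:
    - [0, 0, 0]
    - [0, 0, 0]
    - [0, 0, 0]
    - [0, 0, 0]
    - [0, 0, 0]
    - [0, 0, 0]
    - [0, 0, 0]
    - [0, 0, 0]
  fingers: [1, 1, 1, 1, 1, 1, 1, 1]

```text
time: 6.65
position: [0.5281, -0.1275, 0.105]
tool_rot: [3.096, 0.531, -0.0]
ft_force: [-0.2, -0.1, -0.5]
grip_width: 0.24
grip_force: 30.0
```

Call:
apply_moves:
  dp:
    - [0, 0, 0.003]
    - [0, 0, 0.003]
    - [0, 0, 0.003]
    - [0, 0, 0.003]
    - [0, 0, 0.001]
    - [0, 0, 0]
    - [0, 0, 0]
    - [0, 0, 0]
  twist:
    - [0, 0, 0]
    - [0, 0, 0]
    - [0, 0, 0]
    - [0, 0, 0]
    - [0, 0, 0]
    - [0, 0, 0]
    - [0, 0, 0]
    - [0, 0, 0]
  fingers: [1, 1, 1, 1, 1, 1, 1, 1]

```text
time: 7.45
position: [0.5282, -0.1275, 0.0922]
tool_rot: [3.096, 0.531, 0.0]
ft_force: [0.2, 0.3, -0.8]
grip_width: 0.239
grip_force: 30.0
```

```bash
python3 look.py pics/b4.png
```

```text
[ 0.5281 -0.1275  0.0922] [ 0.5281 -0.1275  0.0921] [ 0.0233  0.1345 -1.2571] [3.0962 0.5312 0.0001] [0.0591 0.018  0.0297]
[(np.float64(268.2), np.float64(502.1)), (np.float64(259.4), np.float64(377.1))]
[(np.float64(265.9), np.float64(447.8)), (np.float64(373.8), np.float64(405.8)), (np.float64(475.5), np.float64(366.1)), (np.float64(571.5), np.float64(328.7))]
```

Call:
apply_moves:
  dp:
    - [0, 0, -0.008]
    - [0, 0, -0.01]
    - [0, 0, -0.007]
    - [-0.0104, 0.0088, 0]
    - [-0.0104, 0.0088, 0]
    - [-0.0104, 0.0088, 0]
    - [0, 0, 0]
    - [0, 0, 0]
    - [0, 0, 0]
    - [0, 0, 0]
  twist:
    - [0, 0, 0]
    - [0, 0, 0]
    - [0, 0, 0]
    - [0, 0, 0]
    - [0, 0, 0]
    - [0, 0, 0]
    - [0, 0, 0]
    - [0, 0, 0]
    - [0, 0, 0]
    - [0, 0, 0]
  fingers: [1, 1, 1, 1, 1, 1, 1, 1, 1, 1]

```text
time: 8.8
position: [0.5077, -0.162, 0.117]
tool_rot: [-3.096, -0.533, -0.0]
ft_force: [0.5, -0.6, -1.5]
grip_width: 0.243
grip_force: 30.0
```

```bash
python3 look.py pics/b5.png
```

```text
[ 0.5076 -0.1624  0.117 ] [ 0.5075 -0.1626  0.117 ] [-0.2154  0.0798 -1.1722] [ 3.0962  0.5318 -0.    ] [-0.0417 -0.034   0.02  ]
[(np.float64(372.7), np.float64(383.2)), (np.float64(366.1), np.float64(258.4))]
[(np.float64(265.9), np.float64(447.8)), (np.float64(373.8), np.float64(405.8)), (np.float64(475.5), np.float64(366.1)), (np.float64(571.5), np.float64(328.7))]
```

View pics/b5.png

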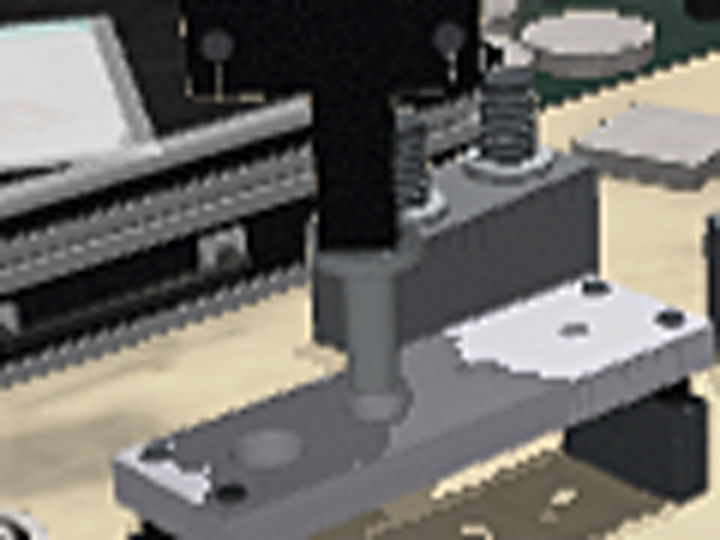

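The foot is at about (374,385) and the visible hole2 is centred near (378,404), so it needs to go roughly 0.7 mm toward tool −x.

Call:
apply_moves:
  dp:
    - [-0.0007, 0, 0.003]
    - [0, 0, 0.002]
    - [0, 0, 0.002]
    - [0, 0, 0.0015]
    - [0, 0, 0.001]
    - [0, 0, 0]
    - [0, 0, 0]
    - [0, 0, 0]
  twist:
    - [0, 0, 0]
    - [0, 0, 0]
    - [0, 0, 0]
    - [0, 0, 0]
    - [0, 0, 0]
    - [0, 0, 0]
    - [0, 0, 0]
    - [0, 0, 0]
  fingers: [1, 1, 1, 1, 1, 1, 1, 1]

```text
time: 9.95
position: [0.5068, -0.1629, 0.1075]
tool_rot: [-3.096, -0.531, -0.0]
ft_force: [0.7, 0.8, -0.1]
grip_width: 0.241
grip_force: 30.0
```

Call:
apply_moves:
  dp:
    - [0, 0, 0.001]
    - [0, 0, 0]
    - [0, 0, 0]
  twist:
    - [0, 0, 0]
    - [0, 0, 0]
    - [0, 0, 0]
  fingers: [1, 1, 1]

```text
time: 10.25
position: [0.507, -0.1629, 0.1068]
tool_rot: [3.096, 0.531, 0.001]
ft_force: [0.1, 0.9, 1.2]
grip_width: 0.246
grip_force: 30.0
```

Call:
apply_moves:
  dp:
    - [0, 0, 0.001]
    - [0, 0, 0]
    - [0, 0, 0]
  twist:
    - [0, 0, 0]
    - [0, 0, 0]
    - [0, 0, 0]
  fingers: [1, 1, 1]

```text
time: 10.55
position: [0.5071, -0.1629, 0.106]
tool_rot: [3.096, 0.531, 0.001]
ft_force: [-0.5, 0.9, 4.2]
grip_width: 0.247
grip_force: 30.0
```

```bash
cat > f.py <<'E'
from h import *
np.set_printoptions(precision=4,suppress=True)
P=[];F=[];T=[]
for i in range(8):
    s=ctrl.get_state(); P.append(s['position']);F.append(s['ft_force']);T.append(s['torque']); get_image("side")
print(s['time'],np.mean(P,0),np.mean(F,0),np.mean(T,0),s['tool_rot'],s['grip_width'])
E
python3 f.py
```

```text
10.9 [ 0.5071 -0.1629  0.1058] [-0.2983  1.782   4.3736] [ 0.4818  0.0964 -0.0024] [3.0961 0.5313 0.0007] 0.24543530195340002
```

Call:
apply_moves:
  dp:
    - [0.0002, -0.0006, -0.0005]
    - [0, 0, 0]
    - [0, 0, 0]
  twist:
    - [0, 0, 0]
    - [0, 0, 0]
    - [0, 0, 0]
  fingers: [1, 1, 1]

```text
time: 11.25
position: [0.5069, -0.1628, 0.106]
tool_rot: [3.096, 0.531, 0.0]
ft_force: [1.0, 0.1, 3.2]
grip_width: 0.243
grip_force: 30.0
```

```bash
python3 f.py
```

```text
11.6 [ 0.5069 -0.1627  0.1061] [0.6409 0.2544 3.8347] [ 0.0408 -0.1609  0.0178] [3.0959 0.531  0.0002] 0.24087971670122404
```

Call:
apply_moves:
  dp:
    - [0.0006, -0.0002, -0.0004]
    - [0, 0, 0.0004]
    - [0, 0, 0]
    - [0, 0, 0]
  twist:
    - [0, 0, 0]
    - [0, 0, 0]
    - [0, 0, 0]
    - [0, 0, 0]
  fingers: [1, 1, 1, 1]

```text
time: 12.05
position: [0.5071, -0.1622, 0.106]
tool_rot: [3.096, 0.531, -0.001]
ft_force: [0.9, -1.5, 3.3]
grip_width: 0.246
grip_force: 30.0
```

```bash
python3 f.py
```

```text
12.4 [ 0.5068 -0.1617  0.1055] [ 0.3555 -0.2593 -0.0266] [-0.0453 -0.0942  0.0004] [-3.0953 -0.5314  0.0019] 0.2450653787873206
```

Call:
apply_moves:
  dp:
    - [0, 0, 0.001]
    - [0, 0, 0.001]
    - [0, 0, 0]
    - [0, 0, 0]
  twist:
    - [0, 0, 0]
    - [0, 0, 0]
    - [0, 0, 0]
    - [0, 0, 0]
  fingers: [1, 1, 1, 1]

```text
time: 12.85
position: [0.5072, -0.1619, 0.1039]
tool_rot: [-3.096, -0.531, 0.0]
ft_force: [-0.5, 0.5, -1.5]
grip_width: 0.244
grip_force: 30.0
```

```bash
python3 f.py
```

```text
13.2 [ 0.5072 -0.162   0.104 ] [-0.2264  0.1384 -1.0728] [0.0652 0.0089 0.0071] [ 3.0963  0.5312 -0.0001] 0.2446765669238641
```

Call:
apply_moves:
  dp:
    - [0, 0, 0.002]
    - [0, 0, 0.002]
    - [0, 0, 0.002]
    - [0, 0, 0.002]
    - [0, 0, 0.002]
    - [0, 0, 0.002]
    - [0, 0, 0]
    - [0, 0, 0]
  twist:
    - [0, 0, 0]
    - [0, 0, 0]
    - [0, 0, 0]
    - [0, 0, 0]
    - [0, 0, 0]
    - [0, 0, 0]
    - [0, 0, 0]
    - [0, 0, 0]
  fingers: [1, 1, 1, 1, 1, 1, 1, 1]

```text
time: 14.05
position: [0.5072, -0.162, 0.0919]
tool_rot: [-3.096, -0.531, 0.0]
ft_force: [0.1, -0.3, -1.5]
grip_width: 0.247
grip_force: 30.0
```

```bash
python3 f.py
```

```text
14.4 [ 0.5072 -0.162   0.092 ] [-0.1321  0.1184 -1.2948] [ 0.1081 -0.0036  0.0051] [ 3.0963  0.5312 -0.0001] 0.24700338342343897
```

Call:
apply_moves:
  dp:
    - [0, 0, -0.008]
    - [0, 0, -0.01]
    - [0, 0, -0.0075]
    - [-0.0102, 0.0086, 0]
    - [-0.0102, 0.0086, 0]
    - [-0.0101, 0.0087, 0]
    - [0, 0, 0]
    - [0, 0, 0]
    - [0, 0, 0]
    - [0, 0, 0]
  twist:
    - [0, 0, 0]
    - [0, 0, 0]
    - [0, 0, 0]
    - [0, 0, 0]
    - [0, 0, 0]
    - [0, 0, 0]
    - [0, 0, 0]
    - [0, 0, 0]
    - [0, 0, 0]
    - [0, 0, 0]
  fingers: [1, 1, 1, 1, 1, 1, 1, 1, 1, 1]

```text
time: 15.45
position: [0.4874, -0.1959, 0.1175]
tool_rot: [-3.096, -0.533, -0.0]
ft_force: [-0.3, -0.0, -0.6]
grip_width: 0.247
grip_force: 30.0
```

```bash
python3 f.py
```

```text
15.8 [ 0.4873 -0.1962  0.1175] [-0.1003  0.0295 -0.7514] [ 0.0072 -0.0038  0.0054] [ 3.0962  0.5316 -0.    ] 0.24372489757989518
```

Call:
apply_moves:
  dp:
    - [-0.0003, 0.0002, 0.003]
    - [0, 0, 0.002]
    - [0, 0, 0.002]
    - [0, 0, 0.001]
    - [0, 0, 0.001]
    - [0, 0, 0]
    - [0, 0, 0]
  twist:
    - [0, 0, 0]
    - [0, 0, 0]
    - [0, 0, 0]
    - [0, 0, 0]
    - [0, 0, 0]
    - [0, 0, 0]
    - [0, 0, 0]
  fingers: [1, 1, 1, 1, 1, 1, 1]

```text
time: 16.55
position: [0.4869, -0.1968, 0.1087]
tool_rot: [3.096, 0.531, -0.0]
ft_force: [-0.4, 0.4, 0.3]
grip_width: 0.241
grip_force: 30.0
```

```bash
python3 f.py
```

```text
16.9 [ 0.4869 -0.1968  0.1086] [-0.4203  0.5569  0.7165] [0.1439 0.1488 0.0173] [3.0963 0.5312 0.0001] 0.23958461938784312
```

Contact begins (about 2 N). I press a little further.

Call:
apply_moves:
  dp:
    - [0, 0, 0.001]
    - [0, 0, 0.0005]
    - [0, 0, 0]
    - [0, 0, 0]
  twist:
    - [0, 0, 0]
    - [0, 0, 0]
    - [0, 0, 0]
    - [0, 0, 0]
  fingers: [1, 1, 1, 1]

```text
time: 17.35
position: [0.4872, -0.1969, 0.1075]
tool_rot: [3.096, 0.531, 0.001]
ft_force: [-0.9, 1.8, 4.4]
grip_width: 0.244
grip_force: 30.0
```

```bash
python3 f.py
```

```text
17.7 [ 0.4872 -0.1969  0.1074] [-1.2878  1.4097  5.1235] [0.3548 0.3908 0.0017] [3.0961 0.5312 0.0007] 0.24523829662336988
```

Call:
apply_moves:
  dp:
    - [-0.0002, -0.0005, -0.0005]
    - [0, 0, 0.0005]
    - [0, 0, 0.0005]
    - [0, 0, 0]
    - [0, 0, 0]
  twist:
    - [0, 0, 0]
    - [0, 0, 0]
    - [0, 0, 0]
    - [0, 0, 0]
    - [0, 0, 0]
  fingers: [1, 1, 1, 1, 1]

```text
time: 18.25
position: [0.4871, -0.1968, 0.1071]
tool_rot: [3.096, 0.531, 0.001]
ft_force: [-1.1, 0.9, 5.8]
grip_width: 0.245
grip_force: 30.0
```

```bash
python3 f.py
```

```text
18.6 [ 0.4871 -0.1967  0.1071] [-1.0232  0.9131  6.0957] [ 0.1752  0.2387 -0.0079] [3.0955 0.531  0.0014] 0.2427950586475243
```

Hole3 stops the pin at about 7 N, so hole2 is the smallest hole that takes it. I return there.

Call:
apply_moves:
  dp:
    - [0, 0, -0.004]
    - [0, 0, -0.0065]
    - [0.0102, -0.0086, 0]
    - [0.0102, -0.0087, 0]
    - [0.0101, -0.0087, 0]
    - [0, 0, 0]
    - [0, 0, 0]
    - [0, 0, 0]
    - [0, 0, 0]
    - [0, 0, 0]
  twist:
    - [0, 0, 0]
    - [0, 0, 0]
    - [0, 0, 0]
    - [0, 0, 0]
    - [0, 0, 0]
    - [0, 0, 0]
    - [0, 0, 0]
    - [0, 0, 0]
    - [0, 0, 0]
    - [0, 0, 0]
  fingers: [1, 1, 1, 1, 1, 1, 1, 1, 1, 1]

```text
time: 19.65
position: [0.5064, -0.1624, 0.117]
tool_rot: [3.096, 0.529, -0.0]
ft_force: [-0.4, 0.3, -1.2]
grip_width: 0.242
grip_force: 30.0
```

```bash
python3 f.py
```

```text
20.0 [ 0.5066 -0.1621  0.1171] [ 0.1947  0.2639 -1.1921] [-0.0022 -0.0037  0.0131] [3.0963 0.531  0.0001] 0.24399637535692056
```

Shift +0.5 mm in x: tool x +0.0005, y +0.0002.

Call:
apply_moves:
  dp:
    - [0.0005, 0.0002, 0.003]
    - [0, 0, 0.003]
    - [0, 0, 0.002]
    - [0, 0, 0.001]
    - [0, 0, 0.001]
    - [0, 0, 0.001]
    - [0, 0, 0.001]
    - [0, 0, 0]
    - [0, 0, 0]
  twist:
    - [0, 0, 0]
    - [0, 0, 0]
    - [0, 0, 0]
    - [0, 0, 0]
    - [0, 0, 0]
    - [0, 0, 0]
    - [0, 0, 0]
    - [0, 0, 0]
    - [0, 0, 0]
  fingers: [1, 1, 1, 1, 1, 1, 1, 1, 1]

```text
time: 20.95
position: [0.5072, -0.1618, 0.1051]
tool_rot: [3.096, 0.531, 0.0]
ft_force: [0.1, 0.9, -1.4]
grip_width: 0.244
grip_force: 30.0
```

```bash
python3 f.py
```

```text
21.3 [ 0.5072 -0.1618  0.1051] [ 0.0371  0.1076 -1.2073] [ 0.006  -0.0046  0.0075] [3.0962 0.5312 0.0001] 0.24586990276418844
```

Call:
apply_moves:
  dp:
    - [0, 0, 0.004]
    - [0, 0, 0.004]
    - [0, 0, 0.004]
    - [0, 0, 0.004]
    - [0, 0, 0.004]
    - [0, 0, 0.004]
    - [0, 0, 0.004]
    - [0, 0, 0.004]
    - [0, 0, 0.0015]
    - [0, 0, 0]
  twist:
    - [0, 0, 0]
    - [0, 0, 0]
    - [0, 0, 0]
    - [0, 0, 0]
    - [0, 0, 0]
    - [0, 0, 0]
    - [0, 0, 0]
    - [0, 0, 0]
    - [0, 0, 0]
    - [0, 0, 0]
  fingers: [1, 1, 1, 1, 1, 1, 1, 1, 1, 1]

```text
time: 22.35
position: [0.507, -0.1617, 0.0712]
tool_rot: [-3.096, -0.531, 0.001]
ft_force: [-0.3, -0.6, -2.3]
grip_width: 0.241
grip_force: 30.0
```

```bash
python3 f.py
```

```text
22.7 [ 0.5073 -0.1619  0.0716] [-0.1576 -0.1504 -1.1426] [-0.0133  0.0093  0.0054] [3.0961 0.5311 0.0003] 0.24055576847588678
```

Call:
apply_moves:
  dp:
    - [0, 0, 0.001]
    - [0, 0, 0.001]
    - [0, 0, 0.0005]
    - [0, 0, 0.0005]
    - [0, 0, 0]
    - [0, 0, 0]
  twist:
    - [0, 0, 0]
    - [0, 0, 0]
    - [0, 0, 0]
    - [0, 0, 0]
    - [0, 0, 0]
    - [0, 0, 0]
  fingers: [1, 1, 1, 1, 1, 1]

```text
time: 23.35
position: [0.5072, -0.1619, 0.0687]
tool_rot: [3.096, 0.531, -0.0]
ft_force: [-0.8, -0.2, 0.9]
grip_width: 0.241
grip_force: 30.0
```

```bash
python3 f.py
```

```text
23.7 [ 0.5072 -0.1618  0.0686] [-1.1546  0.1324  0.8846] [ 0.0481  0.1962 -0.0276] [ 3.0962  0.5312 -0.    ] 0.24638664969816446
```

Call:
apply_moves:
  dp:
    - [0, 0, 0.0005]
    - [0, 0, 0]
    - [0, 0, 0]
  twist:
    - [0, 0, 0]
    - [0, 0, 0]
    - [0, 0, 0]
  fingers: [1, 1, 1]

```text
time: 24.05
position: [0.5072, -0.1619, 0.0682]
tool_rot: [3.096, 0.531, -0.0]
ft_force: [-1.1, 0.9, 2.7]
grip_width: 0.242
grip_force: 30.0
```

Call:
apply_moves:
  dp:
    - [0, 0, 0]
    - [0, 0, 0]
    - [0, 0, 0]
    - [0, 0, 0]
    - [0, 0, 0]
    - [0, 0, 0]
    - [0, 0, 0]
    - [0, 0, 0]
    - [0, 0, 0]
  twist:
    - [0, 0, 0]
    - [0, 0, 0]
    - [0, 0, 0]
    - [0, 0, 0]
    - [0, 0, 0]
    - [0, 0, 0]
    - [0, 0, 0]
    - [0, 0, 0]
    - [0, 0, 0]
  fingers: [0.7, 0.65, 0.6, 0.5, 0.4, 0.3, 0.2, 0.2, 0.2]

```text
time: 24.95
position: [0.5072, -0.1618, 0.068]
tool_rot: [3.096, 0.531, -0.0]
ft_force: [0.1, -0.3, 0.9]
grip_width: 0.782
grip_force: 0.0
```

Call:
apply_moves:
  dp:
    - [0, 0, -0.01]
    - [0, 0, -0.02]
    - [0, 0, -0.03]
    - [0, 0, -0.03]
    - [0, 0, -0.03]
    - [0, 0, -0.03]
    - [0, 0, 0]
    - [0, 0, 0]
  twist:
    - [0, 0, 0]
    - [0, 0, 0]
    - [0, 0, 0]
    - [0, 0, 0]
    - [0, 0, 0]
    - [0, 0, 0]
    - [0, 0, 0]
    - [0, 0, 0]
  fingers: [0.2, 0.2, 0.2, 0.2, 0.2, 0.2, 0.2, 0.2]

```text
time: 25.75
position: [0.5076, -0.1619, 0.2192]
tool_rot: [3.095, 0.531, 0.003]
ft_force: [-1.5, 0.2, -0.5]
grip_width: 0.8
grip_force: 0.0
```

```bash
python3 look.py pics/b6.png
```

```text
[ 0.5065 -0.1616  0.2171] [ 0.5066 -0.1616  0.217 ] [-0.1603  0.0928 -0.111 ] [-3.0953 -0.5312  0.0026] [ 0.0006 -0.0102  0.0453]
[(np.float64(358.6), np.float64(62.9)), (np.float64(351.5), np.float64(-74.4))]
[(np.float64(265.9), np.float64(447.8)), (np.float64(373.8), np.float64(405.8)), (np.float64(475.5), np.float64(366.1)), (np.float64(571.5), np.float64(328.7))]
```

View pics/b6.png

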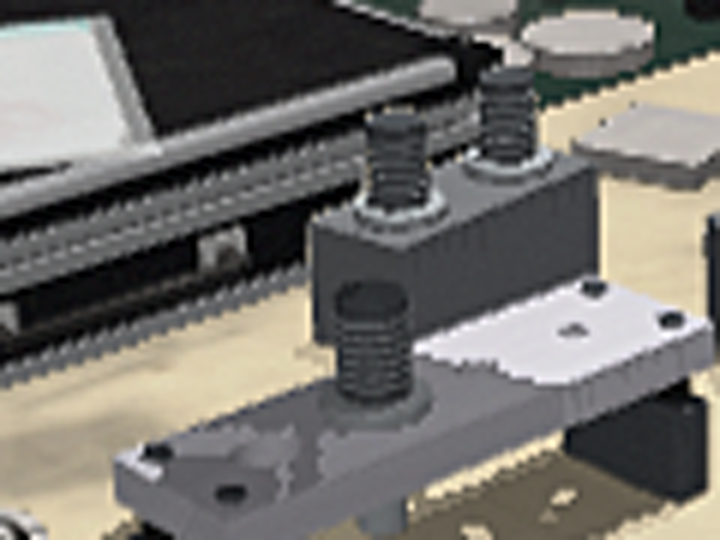

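The pin stands upright in hole2, with its shoulder flat on the plate at about (377,410) and the shaft showing below at (383,515). The rack pins are untouched and the gripper is clear, so I hand the job in.

```bash
python3 -c "
from bench import ctrl
print(ctrl.close_job())"
```

```text
the job is handed in; nothing more can be done
None
```

The pin is the 16 mm one: it went about 17 mm deep into hole1 (21 mm) and about 15 mm into hole2 (17 mm), hole3 (13 mm) stopped it at about 7 N, and it now stands upright in hole2 with its shoulder home; the job is handed in, though no verdict came back.

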